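Shift the scanner drive into third

TASK

The red-knobbed lever of the blue scanner drive box stands somewhere in the left leg of its H-shaped gate. Push it gently with the fingertips, without pinching or gripping it, into the cross channel, across to the right leg, then forward (away from the robot's side of the box) until it is fully home in the third slot, the one with three green dots. Leave it there, let go, and do not disturb the things standing around the box.

Things in the scene. Friction and masses are not known exactly. Their poses are not given: they have to be found in the camera images.
- drive: Fixed blue box with the gate on top, 160 (x) by 150 (y) by 85 mm high; origin under its centre on the bench, x forward, y left, z up, the same axes as the gate. A grey motor 66 mm thick sticks out 90 mm from its forward side (top 78 mm above the bench), a black wheel 52 mm across 30 mm from its left side. Fingers may press on box or lever with 30 N at most.
- gate (a point): Centre of the H gate, on top of its steel plate, 85 mm above the bench. x: forward along the legs (away from the robot, turned up to 0.45 rad), y: left. Two legs at y = +-21 mm, 14 mm wide, reaching 33 mm forward and back; a cross channel at x = 0, 18 mm wide. Slot 1 left forward, 2 left back, 3 right forward (three green dots), 4 right back. Elsewhere metal stops the lever.
- knob (a point): Centre of the red ball knob, 40 mm across, on top of the lever: a steel rod 10 mm thick that tilts about a pivot 80 mm straight below the gate's centre. Knob centre to pivot 170 mm (90 mm above the plate when upright, 75 to 84 mm in a leg). Axes tilt with the lever. Friction holds the lever where it is left; about 3 N at the knob moves it.
- shift_fwd (a joint): Tilt of the lever forward, rad: 0 in the cross channel, +0.33 at the front end of a leg (slots 1, 3), -0.33 at the back end (slots 2, 4); the knob moves 170 mm per rad. The lever passes across only within about 0.05 of 0.
- shift_side (a joint): Tilt of the lever to the right (towards the gate's -y), rad: -0.26 in the left leg, +0.26 in the right leg, 0 in the middle. It enters a leg only within about 0.02 of +-0.26.
- probe_mid (a point): Bystander, loose: black ultrasonic probe 40 x 30 x 28 mm with a white cube on a post, 84 mm high in all; the point is 42 mm up.
- step_block_mid (a point): Bystander, loose: steel step block 80 x 25 mm, steps 12 to 48 mm high; the point is 20 mm up.
- tape_mid (a point): Bystander, loose: yellow tape measure 66 x 36 x 62 mm; the point is at its centre.
- gel_mid (a point): Bystander, loose: white gel bottle 48 mm across, 125 mm high; the point is at its centre.

How it is judged:
By the outcome, as a careful person would: the job done as asked, in the order asked, and still so for the second after the job is handed in, with the robot touching nothing.
It also fails if it takes over 64 s, if anything falls off the work surface, if the arm or the gripper's body presses on something with over 40 N, if the wrist force passes 120 N, or if a joint passes its speed limit or range.

ROBOT

A 6-joint arm with a two-finger parallel gripper is mounted at the origin on the work surface. World frame = base frame: x ahead of the robot, y to its left, z up, the work surface at z = 0. Lengths are in mm, angles in rad, forces in N, time in s.
With the tool pointing down it reaches from about 400 to 925 mm from the base axis. Payload 12.5 kg.
Tool frame: the origin (TCP) lies on the mounting face of the last link; the fingertips stand 190 mm ahead of it and the grasp point (between the pads) lies 171 mm ahead of it; z points along the fingers, y is the line along which they close (so a half turn about z gives the same grasp; the last joint's range is limited). The gripper opens to 95 mm and grips with 3 to 60 N. Pads are 20 mm wide; open, the fingers measure 119 mm over their backs; the gripper's body (75 mm by 180 mm) begins 59 mm behind the grasp point.
Start: joints at [-1.406, 0.491, 1.559, -0, 1.092, -0.106], TCP at [167.209, -602.218, 404.761] pointing down, gripper open.
Joint ranges: [-3.1, 3.1], [-0.84, 2.19], [0.05, 2.79], [-1.13, 4.28], [0.06, 2.93], [-2.69, 2.69]. Speed limits (rad/s): [2.22, 2.22, 2.79, 3.14, 3.14, 3.14].

INTERFACE

Orientations are given as [roll, pitch, yaw] about the fixed x, y, z axes, in that order (R = Rz(yaw) Ry(pitch) Rx(roll)).
In Python, from cell import env gives the robot as it stands.
- The arm moves only by the tool carry_out, never from a script. Its argument "series" is a list of rows, each a list of 5 numbers: the shift along the tool's x, y, z in m, then the turn about the tool's z in degrees, then the opening, from 0 (shut) to 1 (fully open). A call has 1 to 20 rows; each row is the pose to reach, as a shift and turn from the pose commanded when the call began, along the tool's axes at that moment; what a row does not reach only later rows make up. A row lasts 1/8 s, in which the tool goes at most 62.5 mm and 10.7 degrees, less where a joint would pass 70% of its speed; a pose out of reach is approached as far as the arm can. A call with a gripper value outside its range is refused whole. The fingers move at their own pace and stop on an object; the grip force is fixed at half the most. Time passes only in rows, so rows that repeat a pose let the fingers close. It gives the time, the measured TCP pose, the force, the opening and the grip force at its end, in the units of the state.
- env.state(): the state, without advancing time (a new reading comes with each control period).
- env.read_camera(name): name is "scene" or "top" or "wrist"; returns (picture, depth): 420x560x3 uint8, red, green, blue; 420x560 float32, mm along the optical axis (not along the pixel's ray), 0 where there is no reading.
- env.get_calibration(name): a dict with "intrinsics" (3x3 intrinsics, pixels), "D" ([k1, k2, p1, p2, k3] as OpenCV has them; the pictures are not rectified), "cam_to_world" (4x4, takes a point from camera to world coordinates); the wrist camera has in their place "T_tool_cam" (4x4, takes a point from camera to tool coordinates, whose origin is the TCP and whose axes are the flange's). Camera axes: x right, y up, looking along -z (the intrinsics and any distortion apply to the point x, -y, -z); pixel columns grow to the right and rows downward; lengths in mm; the calibration is good to about 2 mm. A picture is of the moment at which its call begins: read the wrist's pose just before it. get_calibration takes no time and is no camera call.
- env.job_done(): hands the job in; it is judged then, once.
The state is a dict: "t": time; "joints": joint angles; "qvel": joint speeds; "tau": joint torques, N m; "eef_pos": TCP position; "tcp_rot": TCP orientation; "ft_force": force on the tool from outside, world axes, zero at the start; "moment": the same for the moment, N m; "opening": opening from 0.0 (shut) to 1.0 (fully open); "grip_force": force on a finger pad.
Only numpy, scipy, OpenCV 4.12 (cv2) and the standard library are available. Lean on these libraries where they do the work, as an engineer would, in place of code of your own. Each camera call takes 0.05 s, during which the arm holds its last target. There are 200 camera calls.

## Working session

There is one attempt and no reset: what is moved stays moved. The work goes in short steps, Python scripts to look and compute and a tool call to move; the robot and the scene stay as the last step left them, time stands still between calls to the robot, and variables do not carry over. Pictures are saved under pics/ and viewed, at most 10 in all, crops included, and the job is handed in when it is done.

Besides the shell and the picture viewer there is one more tool, called after "Call:" as a command line: name --pt "numbers of a row" for each row, then --argument value for the rest. carry_out: Moves the arm, as the interface text tells. Its arguments: {"type":"object","properties":{"series":{"type":"array","items":{"type":"array","items":{"type":"number"}}}},"required":["series"]}

```bash
mkdir -p pics
cat > h.py <<'E'
import numpy as np, cv2
from cell import env
def world(name, uv, depth, T=None):
    c=env.get_calibration(name); K=np.array(c["intrinsics"],float); D=np.array(c["D"],float)
    M=np.array(c["cam_to_world"]) if T is None else T
    n=cv2.undistortPoints(np.array(uv,float).reshape(-1,1,2),K,D).reshape(-1,2)
    d=np.asarray(depth,float).reshape(-1)
    P=np.c_[n[:,0]*d,-n[:,1]*d,-d,np.ones(len(d))]
    return (P@M.T)[:,:3]
def cloud(name,p,d):
    v,u=np.nonzero(d>0)
    return world(name,np.c_[u,v],d[v,u]),p[v,u].astype(int),np.c_[u,v]
E
python3 - <<'E'
from h import *
for n in("scene","top"):
    p,d=env.read_camera(n); np.savez(f"pics/{n}0.npz",p=p,d=d)
    cv2.imwrite(f"pics/{n}0.png",p[:,:,::-1])
    P,C,U=cloud(n,p,d)
    r=(C[:,0]>120)&(C[:,1]<60)&(C[:,2]<60)
    print(n,"red",r.sum(),P[r].mean(0).round(1),P[r].min(0).round(),P[r].max(0).round(),U[r].mean(0))
s=env.state();print(s["t"],s["eef_pos"],s["tcp_rot"],s["opening"],s["ft_force"])
E
```

```text
<stdin>:7: RuntimeWarning: Mean of empty slice.
  ret = um.true_divide(
Traceback (most recent call last):
ValueError: zero-size array to reduction operation minimum which has no identity
```

View pics/scene0.png

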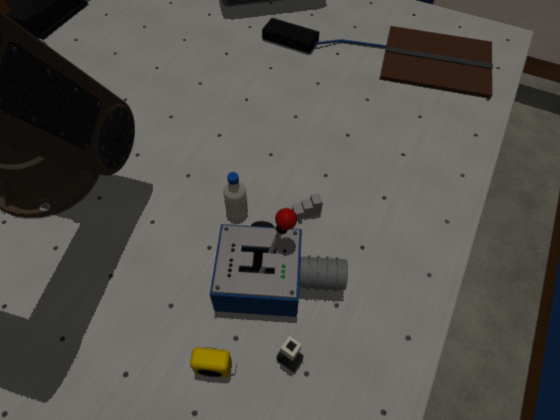

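The scene view shows the box at about (258,268), the motor to its right (forward) at (325,272), the red knob at (286,218) over the forward end of the left leg, and the green dots at (283,270). The bottle is at (235,200), step block (308,205), tape (212,361) and probe (290,352).

Run:
```python
from h import *
for n in("scene","top"):
    if n=="top":
        p,d=env.read_camera(n); np.savez(f"pics/{n}0.npz",p=p,d=d); cv2.imwrite(f"pics/{n}0.png",p[:,:,::-1])
    else: z=np.load("pics/scene0.npz");p,d=z["p"],z["d"]
    print(n,(d>0).mean())
    hsv=cv2.cvtColor(p,cv2.COLOR_RGB2HSV).astype(int);h,s,v=[hsv[...,i] for i in range(3)]
    masks=dict(red=((h<6)|(h>174))&(s>180)&(v>80),green=(h>45)&(h<75)&(s>110)&(v>60),yel=(h>22)&(h<32)&(s>180)&(v>100),blue=(h>105)&(h<122)&(s>150)&(v>60))
    for k,m in masks.items():
        nn,l,st,ce=cv2.connectedComponentsWithStats(m.astype(np.uint8))
        for i in range(1,nn):
            if st[i,4]<6: continue
            q=(l==i)&(d>0); 
            if q.sum()==0: print(k,ce[i].round(1),st[i,4],"nodepth");continue
            vv,uu=np.nonzero(q);P=world(n,np.c_[uu,vv],d[q]); print(k,ce[i].round(1),st[i],np.median(P,0).round(1),P[:,2].max().round(1))
print({k:np.round(v,1) for k,v in env.get_calibration("top").items()})
print(env.state()["eef_pos"],env.state()["tcp_rot"])
```

```text
scene 0.9959396258503401
red [285.8 215.4] [277 209  19  14 208] [607.2  36.5 178.6] 184.0
green [283.  265.7] [282 265   3   3   7] [625.6  -9.6  84.7] 88.1
green [282.7 271. ] [282 270   3   3   7] [630.2 -20.   87.4] 89.0
green [282.5 276. ] [281 275   4   3   8] [634.2 -29.7  86.8] 88.2
yel [209.5 358.1] [191 348  38  22 692] [ 585.  -210.9   62.3] 66.9
blue [232.4 176.4] [228 172  10   9  69] [457.2 105.6 125. ] 128.4
blue [300. 235.] [300 230   1  11  11] [625.3  67.4  80.9] 84.1
blue [267.  289.8] [211 247  89  54 231] [635.8 -72.4  81.7] 85.2
top 0.9961352040816327
red [270.  192.2] [262 183  17  19 251] [604.   42.9 177.9] 184.3
green [304.  184.3] [303 183   3   3   7] [635.3 -28.8  84.6] 87.4
green [299.  186.3] [298 185   3   3   7] [631.1 -18.1  87.2] 89.5
green [294.5 188. ] [294 187   2   3   6] [627.4  -8.6  86.5] 87.1
blue [315.8 166. ] [314 165   4   4   6] [675.4 -55.6  82.6] 84.1
blue [320.5 175.5] [319 172   4   8   8] [654.3 -64.5  80.4] 82.6
blue [325.5 186.5] [324 183   4   8   8] [630.2 -74.1  81. ] 82.9
blue [286.1 234. ] [252 191  95  71 236] [521.8  30.7  80.9] 85.5
blue [330.5 197.5] [329 194   4   8   8] [606.6 -83.8  81.6] 84.7
blue [335.  207.5] [334 205   3   6   6] [585.4 -92.5  80.8] 81.9
blue [238.4 271.5] [234 267  10  10  87] [456.1 108.  125.3] 128.9
{'intrinsics': array([[481.1,   0. , 272.6],
       [  0. , 481.1, 218.2],
       [  0. ,   0. ,   1. ]]), 'D': array([-0.1,  0. ,  0. ,  0. ,  0. ]), 'cam_to_world': array([[-0.0000e+00,  1.0000e+00, -1.0000e-01,  4.5470e+02],
       [-1.0000e+00, -0.0000e+00,  0.0000e+00,  4.5500e+01],
       [ 0.0000e+00,  1.0000e-01,  1.0000e+00,  1.0739e+03],
       [ 0.0000e+00,  0.0000e+00,  0.0000e+00,  1.0000e+00]])}
[ 167.2024337  -602.1870075   404.21624782] [-3.14058376e+00 -8.26851981e-05  2.70803723e-01]
```

View pics/top0.png

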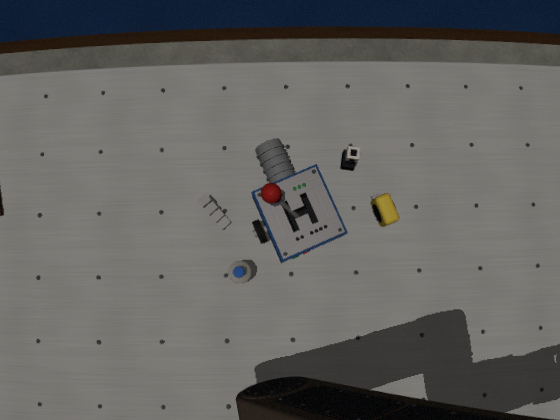

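```bash
cat >> h.py <<'E'
from scipy.optimize import least_squares
def knob(name,p,d,T=None):
    hsv=cv2.cvtColor(p,cv2.COLOR_RGB2HSV).astype(int);h,s,v=[hsv[...,i] for i in range(3)]
    m=(((h<6)|(h>174))&(s>170)&(v>50)).astype(np.uint8)
    n,l,st,_=cv2.connectedComponentsWithStats(m); i=1+st[1:,4].argmax()
    m=cv2.erode((l==i).astype(np.uint8),np.ones((3,3)))&(d>0)
    vv,uu=np.nonzero(m);P=world(name,np.c_[uu,vv],d[vv,uu],T)
    f=least_squares(lambda c:np.linalg.norm(P-c,axis=1)-20,P.mean(0)-[0,0,10],loss="soft_l1")
    return f.x,len(P)
E
python3 - <<'E'
from h import *
for n in("scene","top"):
    z=np.load(f"pics/{n}0.npz");p,d=z["p"],z["d"]
    k,c=knob(n,p,d);print(n,"knob",k.round(1),c)
    P,C,U=cloud(n,p,d)
    m=(abs(P[:,2]-85)<8)&(np.hypot(P[:,0]-585,P[:,1]+5)<125)
    b=np.zeros((500,500),np.uint8); q=P[m][:,:2]
    # drop isolated: keep largest blob on a 3 mm grid
    g=((q-[435,-155])/3).astype(int);im=np.zeros((100,100),np.uint8);im[g[:,0],g[:,1]]=1
    im=cv2.morphologyEx(im,cv2.MORPH_CLOSE,np.ones((3,3)))
    nn,l,st,_=cv2.connectedComponentsWithStats(im);i=1+st[1:,4].argmax()
    q=q[l[g[:,0],g[:,1]]==i]
    (cx,cy),wh,a=cv2.minAreaRect(q.astype(np.float32))
    print("box",cx,cy,wh,a,P[m][:,2].mean())
    for nm,c,r in(("bottle",(455,107),45),("block",(600,105),60),("probe",(640,-125),50),("tape",(585,-211),60)):
        m=(np.hypot(P[:,0]-c[0],P[:,1]-c[1])<r)&(P[:,2]>8)
        print(nm,P[m].mean(0).round(),P[m].min(0).round(),P[m].max(0).round())
E
```

```text
scene knob [604.5  40.8 162.2] 240
box 576.2640991210938 -18.15802764892578 (160.00965881347656, 152.4811553955078) 22.166284561157227 85.02621497419793
bottle [463.  97.  72.] [434.  82.   8.] [481. 127. 128.]
block [600.  91.  73.] [549.  45.   8.] [630. 165. 182.]
probe [628. -87.  47.] [ 608. -149.    9.] [690. -75.  86.]
tape [ 589. -213.   52.] [ 550. -236.    8.] [ 625. -186.   67.]
top knob [605.5  41.8 162. ] 230
box 594.6087036132812 -9.9051513671875 (198.5344696044922, 150.9500732421875) 22.29255485534668 84.52712976508755
bottle [456. 106.  93.] [433.  85.  22.] [479. 133. 129.]
block [591.  84.  82.] [548.  46.   8.] [630. 165. 183.]
probe [ 682. -130.   33.] [ 618. -146.    9.] [690. -78.  83.]
tape [ 583. -203.   53.] [ 549. -232.    8.] [ 624. -181.   66.]
```

Call:
carry_out --pt "0.02 -0.016 -0.015 -2 0" --pt "0.06 -0.047 -0.03 -4 0" --pt "0.1 -0.079 -0.03 -6.7 0" --pt "0.14 -0.11 -0.03 -6.7 0" --pt "0.18 -0.142 -0.03 -6.7 0" --pt "0.22 -0.174 -0.03 -6.7 0" --pt "0.26 -0.205 -0.03 -6.7 0" --pt "0.3 -0.237 -0.03 -6.7 0" --pt "0.34 -0.268 -0.03 -6.7 0" --pt "0.38 -0.3 -0.03 -6.7 0" --pt "0.42 -0.331 -0.03 -6.7 0" --pt "0.46 -0.363 -0.03 -6.7 0" --pt "0.5 -0.395 -0.03 -6.7 0" --pt "0.54 -0.426 -0.03 -6.7 0" --pt "0.58 -0.458 -0.03 -6.7 0" --pt "0.62 -0.489 -0.03 -6.7 0" --pt "0.64 -0.505 -0.03 -6.7 0" --pt "0.645 -0.509 -0.03 -6.7 0" --pt "0.645 -0.509 -0.03 -6.7 0"

```text
t: 2.48
eef_pos: [651.9, 60.9, 435.0]
tcp_rot: [3.141, 0.0, 0.389]
ft_force: [-0.5, -0.2, -0.2]
opening: 0.007
grip_force: 0.0
```

```bash
cat >> h.py <<'E'
O=np.array([576.3,-18.2]);A=0.388
G=np.array([[np.cos(A),np.sin(A)],[-np.sin(A),np.cos(A)]])
def gate(P): return np.r_[G@(np.array(P)[:2]-O),P[2]].round(1)
def rep():
    s=env.state();print("t",s["t"],"tip gate",gate(s["eef_pos"]-np.array([0,0,190])),"rot",np.round(s["tcp_rot"],3),"F",np.round(s["ft_force"],1),"Fgate",(G@s["ft_force"][:2]).round(1),"op",s["opening"],s["grip_force"])
def look(n="scene"):
    p,d=env.read_camera(n);k,c=knob(n,p,d);g=gate(k);print(n,"knob gate",g,c,"fwd",np.arcsin(g[0]/170).round(3));return p,d
E
python3 -c "
from h import *
rep()"
```

```text
t 2.475 tip gate [ 99.9  44.6 245. ] rot [3.141 0.    0.389] F [-0.5 -0.2 -0.2] Fgate [-0.5  0. ] op 0.007272291105743781 0.0
```

Call:
carry_out --pt "0 0 0.03 0 0" --pt "0 0 0.065 0 0" --pt "0 0 0.095 0 0" --pt "0 0 0.1 0 0" --pt "-0.008 0 0.1 0 0" --pt "-0.014 0 0.1 0 0" --pt "-0.02 0 0.1 0 0" --pt "-0.025 0 0.1 0 0" --pt "-0.03 0 0.1 0 0" --pt "-0.035 0 0.1 0 0" --pt "-0.04 0 0.1 0 0" --pt "-0.045 0 0.1 0 0" --pt "-0.05 0 0.1 0 0" --pt "-0.055 0 0.1 0 0" --pt "-0.055 0 0.1 0 0"

```text
t: 4.35
eef_pos: [601.3, 39.8, 334.5]
tcp_rot: [-3.141, 0.001, 0.388]
ft_force: [2.3, 1.1, 1.0]
opening: 0.004
grip_force: 1.0
```

```bash
python3 -c "
from h import *
rep();p,d=look();cv2.imwrite('pics/s1.png',p[:,:,::-1]);look('top')"
```

```text
t 4.35 tip gate [ 45.1  44.2 144.5] rot [-3.141e+00  1.000e-03  3.880e-01] F [2.3 1.1 1. ] Fgate [2.6 0.2] op 0.00386108797090876 1.0494189150631428
scene knob gate [ 15.6  40.1 170.3] 22 fwd 0.092Traceback (most recent call last):
  File "<string>", line 3, in <module>
    rep();p,d=look();cv2.imwrite('pics/s1.png',p[:,:,::-1]);look('top')
                                                            ~~~~^^^^^^^
  File "h.py", line 28, in look
    p,d=env.read_camera(n);k,c=knob(n,p,d);g=gate(k);print(n,"knob gate",g,c,"fwd",np.arcsin(g[0]/170).round(3));return p,d
                               ~~~~^^^^^^^
  File "h.py", line 17, in knob
    n,l,st,_=cv2.connectedComponentsWithStats(m); i=1+st[1:,4].argmax()
                                                      ~~~~~~~~~~~~~~~^^
ValueError: attempt to get argmax of an empty sequence
```

View pics/s1.png

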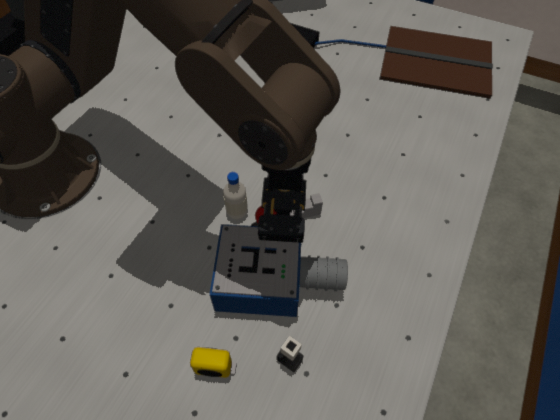

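The knob (265,214) has been pushed part of the way back by the closed fingertips, with about 2.6 N. The box and bystanders haven't moved. I'll push the last 15 mm to the cross channel, back off and lift.

Call:
carry_out --pt "-0.005 0 0 0 0" --pt "-0.01 0 0 0 0" --pt "-0.013 0 0 0 0" --pt "-0.015 0 0 0 0" --pt "-0.015 0 0 0 0" --pt "0.005 0 0 0 0" --pt "0.015 0 0 0 0" --pt "0.015 0 -0.03 0 0" --pt "0.015 0 -0.07 0 0" --pt "-0.02 -0.05 -0.07 0 0" --pt "-0.044 -0.08 -0.07 0 0" --pt "-0.044 -0.08 -0.07 0 0"

```text
t: 5.95
eef_pos: [528.9, 98.4, 404.9]
tcp_rot: [-3.141, 0.001, 0.39]
ft_force: [1.1, -0.1, -0.7]
opening: 0.004
grip_force: 0.0
```

```bash
python3 -c "
from h import *
rep();p,d=look();cv2.imwrite('pics/s2.png',p[:,:,::-1])"
```

```text
t 5.95 tip gate [2.000e-01 1.259e+02 2.149e+02] rot [-3.141e+00  1.000e-03  3.900e-01] F [ 1.1 -0.1 -0.7] Fgate [ 1.  -0.5] op 0.003979612828104792 0.0
scene knob gate [ -1.2  43.8 169.8] 240 fwd -0.007
```

Call:
carry_out --pt "0 0.02 0.02 0 0" --pt "0 0.026 0.055 0 0" --pt "0 0.026 0.07 0 0" --pt "0 0.036 0.07 0 0" --pt "0 0.044 0.07 0 0" --pt "0 0.051 0.07 0 0" --pt "0 0.058 0.07 0 0" --pt "0 0.065 0.07 0 0" --pt "0 0.072 0.07 0 0" --pt "0 0.079 0.07 0 0" --pt "0 0.086 0.07 0 0" --pt "0 0.093 0.07 0 0" --pt "0 0.1 0.07 0 0" --pt "0 0.107 0.07 0 0" --pt "0 0.114 0.07 0 0" --pt "0 0.12 0.07 0 0" --pt "0 0.126 0.07 0 0" --pt "0 0.126 0.07 0 0"

```text
t: 8.25
eef_pos: [578.4, -19.7, 334.4]
tcp_rot: [-3.142, 0.0, 0.387]
ft_force: [0.2, 1.3, 0.0]
opening: 0.008
grip_force: 0.6
```

```bash
python3 -c "
from h import *
rep();p,d=look();cv2.imwrite('pics/s3.png',p[:,:,::-1])"
```

```text
t 8.25 tip gate [  1.4  -2.1 144.4] rot [-3.142  0.     0.387] F [0.2 1.3 0. ] Fgate [0.7 1.1] op 0.007907633944843954 0.6183291971683502Traceback (most recent call last):
  File "<string>", line 3, in <module>
    rep();p,d=look();cv2.imwrite('pics/s3.png',p[:,:,::-1])
              ~~~~^^
  File "h.py", line 28, in look
    p,d=env.read_camera(n);k,c=knob(n,p,d);g=gate(k);print(n,"knob gate",g,c,"fwd",np.arcsin(g[0]/170).round(3));return p,d
                               ~~~~^^^^^^^
  File "h.py", line 17, in knob
    n,l,st,_=cv2.connectedComponentsWithStats(m); i=1+st[1:,4].argmax()
                                                      ~~~~~~~~~~~~~~~^^
ValueError: attempt to get argmax of an empty sequence
```

Call:
carry_out --pt "0 0.004 0 0 0" --pt "0 0.007 0 0 0" --pt "0 0.009 0 0 0" --pt "0 0.01 0 0 0" --pt "0 0.01 0 0 0"

```text
t: 8.93
eef_pos: [582.1, -28.6, 334.7]
tcp_rot: [3.141, 0.0, 0.388]
ft_force: [-0.4, 1.7, -1.4]
opening: 0.007
grip_force: 0.9
```

Call:
carry_out --pt "0 0.001 0 0 0" --pt "0 0.002 0 0 0" --pt "0 0.003 0 0 0" --pt "0 0.003 0 0 0"

```text
t: 9.43
eef_pos: [583.2, -31.4, 334.7]
tcp_rot: [3.141, -0.0, 0.388]
ft_force: [-1.5, 1.3, -1.6]
opening: 0.004
grip_force: 1.0
```

Call:
carry_out --pt "0 -0.01 0 0 0" --pt "0 -0.02 -0.01 0 0" --pt "0 -0.04 -0.05 0 0" --pt "0 -0.08 -0.07 0 0" --pt "-0.03 -0.12 -0.07 0 0" --pt "-0.06 -0.13 -0.07 0 0" --pt "-0.06 -0.13 -0.07 0 0"

```text
t: 10.3
eef_pos: [476.8, 67.1, 405.9]
tcp_rot: [3.141, -0.001, 0.389]
ft_force: [0.7, -0.4, 0.5]
opening: 0.002
grip_force: 0.0
```

```bash
python3 -c "
from h import *
rep();p,d=env.read_camera('scene');cv2.imwrite('pics/s4.png',cv2.resize(p[150:390,140:420,::-1],None,fx=2.5,fy=2.5));look()"
```

```text
t 10.3 tip gate [-59.8 116.6 215.9] rot [ 3.141e+00 -1.000e-03  3.890e-01] F [ 0.7 -0.4  0.5] Fgate [ 0.5 -0.7] op 0.0024935606268276875 0.0
scene knob gate [ -0.9 -42.2 170.1] 328 fwd -0.005
```

View pics/s4.png

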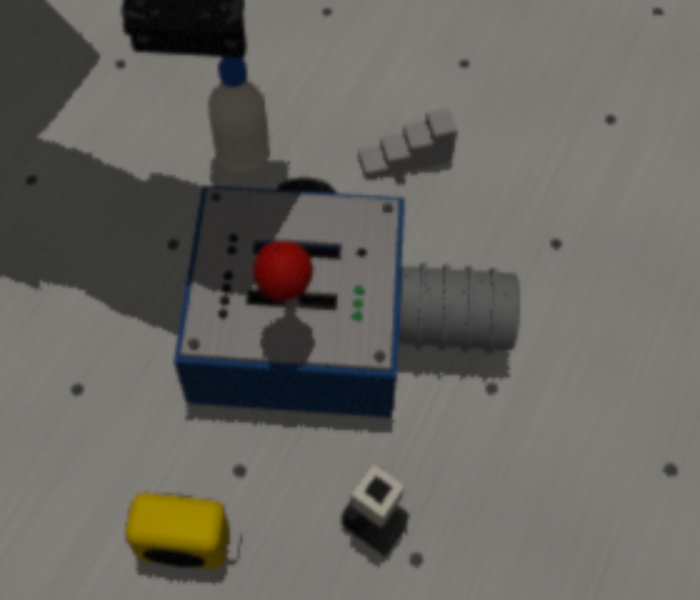

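The knob (283,270 in the crop) now stands at the right-hand end of the cross channel, at gate (-1,-42) mm, and the bystanders are where they were. Next I'll go behind it and push forward.

Call:
carry_out --pt "0 0.03 0 0 0" --pt "0 0.07 0 0 0" --pt "0 0.11 0 0 0" --pt "0 0.145 0 0 0" --pt "0 0.16 0 0 0" --pt "0 0.16 0.03 0 0" --pt "0 0.16 0.065 0 0" --pt "0 0.16 0.07 0 0" --pt "0.012 0.16 0.07 0 0" --pt "0.022 0.16 0.07 0 0" --pt "0.028 0.16 0.07 0 0" --pt "0.032 0.16 0.07 0 0" --pt "0.036 0.16 0.07 0 0" --pt "0.04 0.16 0.07 0 0" --pt "0.043 0.16 0.07 0 0" --pt "0.043 0.16 0.07 0 0"

```text
t: 12.4
eef_pos: [578.9, -65.4, 334.7]
tcp_rot: [3.142, 0.0, 0.388]
ft_force: [-1.7, -1.1, 2.5]
opening: 0.004
grip_force: 1.0
```

```bash
python3 -c "
from h import *
rep();look()"
```

```text
t 12.4 tip gate [-15.4 -44.7 144.7] rot [3.142 0.    0.388] F [-1.7 -1.1  2.5] Fgate [-2.  -0.4] op 0.003981497514197293 0.9566440433263779
scene knob gate [ 12.9 -42.5 169.8] 166 fwd 0.076
```

Call:
carry_out --pt "0.005 0 0 0 0" --pt "0.01 0 0 0 0" --pt "0.015 0 0 0 0" --pt "0.02 0 0 0 0" --pt "0.025 0 0 0 0" --pt "0.03 0 0 0 0" --pt "0.035 0 0 0 0" --pt "0.038 0 0 0 0" --pt "0.038 0 0 0 0"

```text
t: 13.58
eef_pos: [614.2, -51.1, 334.7]
tcp_rot: [3.141, -0.0, 0.388]
ft_force: [-2.6, -1.0, -1.9]
opening: 0.005
grip_force: 1.0
```

```bash
python3 -c "
from h import *
rep();look()"
```

```text
t 13.575 tip gate [ 22.6 -44.7 144.7] rot [ 3.141 -0.     0.388] F [-2.6 -1.  -1.9] Fgate [-2.8  0. ] op 0.004956352782943176 0.994214192032814
scene knob gate [ 50.7 -42.4 162.3] 109 fwd 0.303
```

Call:
carry_out --pt "0.001 0 0 0 0" --pt "0.002 0 0 0 0" --pt "0.003 0 0 0 0" --pt "0.004 0 0 0 0" --pt "0.004 0 0 0 0"

```text
t: 14.25
eef_pos: [617.5, -49.7, 334.5]
tcp_rot: [-3.141, 0.001, 0.388]
ft_force: [-5.4, -2.2, -2.9]
opening: 0.003
grip_force: 2.8
```

Force is rising (5.8 N), so the end stop is close. I'll go on in half-millimetre steps.

Call:
carry_out --pt "0.0005 0 0 0 0" --pt "0.001 0 0 0 0" --pt "0.001 0 0 0 0"

```text
t: 14.62
eef_pos: [618.2, -49.4, 334.4]
tcp_rot: [-3.141, 0.002, 0.388]
ft_force: [-7.7, -3.9, -1.8]
opening: 0.004
grip_force: 3.9
```

```bash
python3 -c "
from h import *
rep();look()"
```

```text
t 14.625 tip gate [ 27.  -44.7 144.4] rot [-3.141e+00  2.000e-03  3.880e-01] F [-7.7 -3.9 -1.8] Fgate [-8.6 -0.7] op 0.004161598352595205 3.9245545864105225
scene knob gate [ 54.6 -42.  160.9] 84 fwd 0.327
```

Call:
carry_out --pt "0.001 0 0 0 0" --pt "0.0015 0 0 0 0" --pt "0.0015 0 0 0 0"

```text
t: 15.05
eef_pos: [619.2, -49.0, 334.2]
tcp_rot: [-3.141, 0.004, 0.388]
ft_force: [-11.4, -5.6, -1.3]
opening: 0.001
grip_force: 6.0
```

The lever is against the stop at about 13 N. I'll back off, lift and check.

Call:
carry_out --pt "-0.005 0 0 0 0" --pt "-0.02 0 0 0 0" --pt "-0.035 0 -0.02 0 0" --pt "-0.06 0 -0.06 0 0" --pt "-0.1 0 -0.1 0 0" --pt "-0.13 -0.03 -0.1 0 0" --pt "-0.15 -0.06 -0.1 0 0" --pt "-0.15 -0.06 -0.1 0 0" --pt "-0.15 -0.06 -0.1 0 0"

```text
t: 16.18
eef_pos: [458.7, -50.1, 435.2]
tcp_rot: [3.14, -0.002, 0.388]
ft_force: [1.2, 0.1, 0.3]
opening: 0.009
grip_force: 0.0
```

```bash
python3 -c "
from h import *
rep();p,d=look();cv2.imwrite('pics/s5.png',cv2.resize(p[150:390,140:420,::-1],None,fx=2.5,fy=2.5));look('top')"
```

```text
t 16.175 tip gate [-120.9   15.   245.2] rot [ 3.14e+00 -2.00e-03  3.88e-01] F [1.2 0.1 0.3] Fgate [ 1.1 -0.4] op 0.008652757318748781 0.0
scene knob gate [ 54.7 -42.2 160.9] 305 fwd 0.328
top knob gate [ 55.4 -41.7 160.6] 229 fwd 0.332
```

View pics/s5.png

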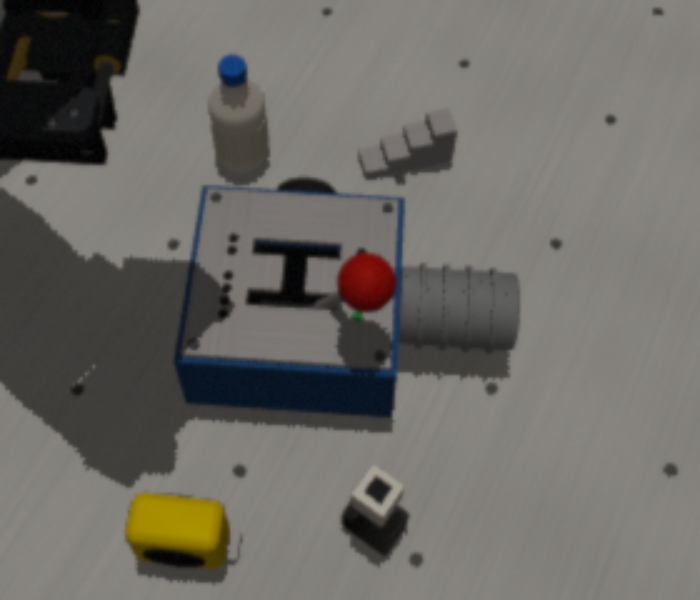

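The lever sits at the forward end of the right leg (knob at (367,282) in the crop), with a forward tilt of about 0.33 rad. The bystanders are unmoved and the gripper is clear.

```bash
python3 -c "
from h import *
print(env.job_done())"
```

```text
the job is handed in; nothing more can be done
None
```

The lever is fully home in slot 3 (three green dots), pushed there with closed fingertips at no more than about 13 N in the readings; the robot is clear, no bystander moved, and I handed the job in after about 16 s.

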